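# Raise the snack case window to the marker

## Task

Open the snack case for the plate of dumplings: with the fingers beneath its lip, gently push up the sliding window in front of the dumplings until the red end of its lip is level with the yellow marker on the middle post, then leave it there. Only push, never pinch the lip, and leave the other window shut and the marker and everything else where it is.

Things in the scene. Friction and masses are not known exactly. Their poses are not given: they have to be found in the camera images.
- case: blue-framed snack case, fixed, 510 mm wide (y), 300 deep (x), 320 high; origin at centre of underside; x to its back, y to its left bay, z up. Its front, towards the robot, slopes back at 45 degrees: up the slope is (0.707,0,0.707), out of it (-0.707,0,0.707) in this frame. Two bays 220 mm wide, centred at y = +127 (left) and -127 mm (right), each with a clear window sliding up the slope
- left_window (a joint): Left window joint (m): 0 = shut as found, grows as the window slides up the slope, stop at 0.170. Hangs on a brass counterweight: 2 to 5 N along the slope moves it, and it stays where it is left
- right_window (a joint): Right window joint (m): 0 = shut as found, grows as the window slides up the slope, stop at 0.170. Hangs on a brass counterweight: 2 to 5 N along the slope moves it, and it stays where it is left
- left_lip (a point): middle of the under face of the left window's lip: an aluminium bar across the lower edge of the clear pane, 214 mm wide, 14 mm thick up the slope, standing out 35 mm square to the pane. This point is 17.5 mm out from the pane's face; the slope below it is free for the fingers. Axes: x up the slope, y to the case's left, z out of the slope
- left_pointer (a point): centre of the red end (30 mm long) of the left window's lip, next to the middle post; it lies 7 mm farther up the slope than left_lip and 92 mm towards the middle post. Axes as left_lip
- right_lip (a point): middle of the under face of the right window's lip: an aluminium bar across the lower edge of the clear pane, 214 mm wide, 14 mm thick up the slope, standing out 35 mm square to the pane. This point is 17.5 mm out from the pane's face; the slope below it is free for the fingers. Axes: x up the slope, y to the case's left, z out of the slope
- right_pointer (a point): centre of the red end (30 mm long) of the right window's lip, next to the middle post; it lies 7 mm farther up the slope than right_lip and 92 mm towards the middle post. Axes as right_lip
- mark (a point): centre of the yellow marker, a bar 14 mm thick up the slope, 28 mm wide, standing out on the sloping blue middle post between the windows; it serves both windows. The height is right when a lip's red end is in line with it across the slope. Axes: x up the slope, y to the case's left, z out of the slope
- dumplings_mid (a point): centre of a loose steel plate of white half-moon dumplings on a green liner, 170 mm across, about 30 mm high, standing in the left or the right bay behind the window
- lid: loose yellow plastic lid, disc 90 mm across, 12 mm high, near the robot; origin at the centre of its underside
- dish: loose small steel dish, 72 mm across, 26 mm high; origin at the centre of its underside
- tumbler: loose steel tumbler, 68 mm across, 90 mm high; origin at the centre of its underside
- bowl: loose aluminium bowl, 140 mm across, 60 mm high; origin at the centre of its underside
- jar: loose amber glass jar with green cap, 68 mm across, 110 mm high; origin at the centre of its underside
- tin: loose steel tin with blue lid, 114 mm across, 79 mm high, standing in the other bay of the case; origin at the centre of its underside

How it is judged (in metres and radians):
On the way:
1. the fingers push up the window in front of the dumplings (((y of dumplings_mid in the frame of case above 0 m and (value of joint left_window above 0.02 m and contact force between the fingers and left_window above 0.3 N)) or (y of dumplings_mid in the frame of case below 0 m and (value of joint right_window above 0.02 m and contact force between the fingers and right_window above 0.3 N)))), for 0.05 s.
At the end, for the whole second after the job is handed in: The window in front of the dumplings stands still with the red end of its lip within 8 mm of the yellow marker's line, measured up the slope; the other window is shut (within 8 mm) (((y of dumplings_mid in the frame of case above 0 m and (x of left_pointer in the frame of mark between -0.008 and 0.008 m and velocity of joint left_window between -0.005 and 0.005 m/s and value of joint right_window below 0.008 m)) or (y of dumplings_mid in the frame of case below 0 m and (x of right_pointer in the frame of mark between -0.008 and 0.008 m and velocity of joint right_window between -0.005 and 0.005 m/s and value of joint left_window below 0.008 m)))); the robot touches nothing.
It fails at once if the other window is opened (more than 15 mm) ((y of dumplings_mid in the frame of case above 0 m and value of joint right_window above 0.015 m) or (y of dumplings_mid in the frame of case below 0 m and value of joint left_window above 0.015 m)).
It fails at once if a window is pinched or forced (more than 25 N from the fingers) (contact force between the fingers and left_window above 25 N or contact force between the fingers and right_window above 25 N).
It fails at once if a window is slammed (faster than 0.35 m/s) (velocity of joint any of left_window, right_window above 0.35 m/s or velocity of joint any of left_window, right_window below -0.35 m/s).
It fails at once if the yellow marker is shifted (more than 6 mm) (distance of mark from where it was at the start of the episode above 0.006 m).
It fails at once if the dumplings or another loose thing is moved, lifted or knocked (more than 20 mm) (distance of any of dumplings_mid, lid, dish, tumbler, bowl, jar, tin from where it was at the start of the episode above 0.02 m).
It also fails if it takes over 38 s, if anything falls off the work surface, if the arm or the gripper's body presses on something with over 40 N, if the wrist force passes 120 N, or if a joint passes its speed limit or range.

## Robot

A 7-joint arm with a two-finger parallel gripper is mounted at the origin on the work surface. World frame = base frame: x ahead of the robot, y to its left, z up, the work surface at z = 0. Lengths are in mm, angles in degrees, forces in N, time in s.
With the tool pointing down it reaches from about 400 to 750 mm from the base axis. Payload 19.5 kg.
Tool frame: the origin (TCP) lies at the very end of the fingers, on their centre line; the grasp point (between the pads) lies 19 mm behind it (ctrl.hold_point_z is the distance from the TCP to the grasp point, in mm); z points along the fingers, x is the direction in which the jaws open and shut, and the axes are right-handed (so a half turn about z gives the same grasp; the last joint's range is limited). The gripper opens to 85 mm and grips with 20 to 120 N. Pads are 22 mm wide; open, the fingers measure 114 mm over their backs; the gripper's body (76 mm by 85 mm) begins 54 mm behind the grasp point. The pads swing forward as they close: fully open they stand 13 mm farther back than shut.
Start: joints at [66.595, 40.479, -1.581, 85.061, 1.261, 54.483, -4.326], TCP at [206.203, -536.723, 202.168] pointing down, gripper open.
Joint ranges: [-155.06, 155.06], [-18.47, 123.98], [-90, 86.84], [0, 140.48], [-83.41, 263.41], [0, 116], [-161.91, 161.91]. Speed limits (degrees/s): [108.29, 108.29, 147.25, 147.25, 172.46, 172.46, 172.46].

## Interface

Orientations are given as [roll, pitch, yaw] about the fixed x, y, z axes, in that order (R = Rz(yaw) Ry(pitch) Rx(roll)).
In Python, from workcell import read_state, vision, order, spotter, ctrl gives the robot as it stands.
- The arm moves only by the tool drive_tool, never from a script. Its argument "moves" is a list of rows, each a list of 4 numbers: the shift along the tool's x, y, z in cm, then the turn about the tool's z in rad. In form: [[dx, dy, dz, roll], ...]. A call has exactly 8 rows; each row shifts and turns the pose as measured when the row begins, along the tool's axes as they then stand; what a row does not reach is not made up. A row lasts 1/8 s, in which the tool goes at most 62.5 mm and 10.7 degrees, less where a joint would pass 70% of its speed; a pose out of reach is approached as far as the arm can. A call is refused whole if a number of a shift passes 6.25 or a number of a turn 0.188, either way. A call with a gripper value outside its range is refused whole. "claw" is the closure in counts, from 0 (fully open) to 255 (shut), set as the call begins (left out, the last holds). The fingers move at their own pace and stop on an object; "squeeze" is the grip in N (left out, the last holds). Time passes only in rows, so rows that do not move let the fingers close, or fill a call up. It gives the time, the measured TCP pose, the force and the opening at its end, in the units of the state.
- read_state(): the state, without advancing time (a new reading comes with each control period).
- vision.camera(name): name is "scene" or "top" or "wrist"; returns (picture, depth): 400x640x3 uint8, blue, green, red; 400x640 float32, mm along the optical axis (not along the pixel's ray), 0 where there is no reading.
- vision.get_calibration(name): a dict with "vertical_fov" (degrees; the focal length in pixels is half the picture's height over the tangent of half this angle, whatever the lens; pixels are square), "cx", "cy" (the principal point, pixels), "cam_to_world" (4x4, takes a point from camera to world coordinates). Camera axes: x right, y down, z forward; pixel columns grow to the right and rows downward; lengths in mm; the calibration is good to about 2 mm. A picture is of the moment at which its call begins: read the wrist's pose just before it. get_calibration takes no time and is no camera call; for the wrist camera it gives the pose at the moment of the call.
- order.finish_job(): hands the job in, once; it reports no verdict.
Trained networks look in the newest picture that a camera, given by its name, has taken for a name from the list of things; names that differ only in an ending like _2 or _b are one class to them, and where a whole thing is asked for, a point or a joint stands for the part that bears it (a point fixed in the world has none). Each returns a list of dicts, best first, with "conf" (0 to 1); they miss things now and then, are a little off and sometimes report something else, mostly with a low value. They report only what shows in the picture. A call takes as long as a camera call.
- spotter.regions_of(camera, name): "region" (400x640 bool, what is visible of it) and "location" ([row, column] in pixels, amid what is visible of it).
- spotter.landmark_of(camera, name): "location" ([row, column] in pixels: a listed point, or the origin of a listed thing).
The state is a dict: "time": time; "joints": joint angles; "qvel": joint speeds; "tau": joint torques, N m; "eef_pos": TCP position; "tool_rot": TCP orientation; "wrist_force": force on the tool from outside, world axes, zero at the start; "wrist_torque": the same for the moment, N m; "width": finger opening in mm.
Only numpy, scipy, OpenCV 4.12 (cv2) and the standard library are available. Lean on these libraries where they do the work, as an engineer would, in place of code of your own. Each camera call takes 0.05 s, during which the arm holds its last target.

## Working session

There is one attempt and no reset: what is moved stays moved. The work goes in short steps, Python scripts to look and compute and a tool call to move; the robot and the scene stay as the last step left them, time stands still between calls to the robot, and variables do not carry over. Pictures are saved under pics/ and viewed, and the job is handed in when it is done.

Besides the shell and the picture viewer there is one more tool, called as name(argument=value, ...) on one line, values as JSON. drive_tool: Moves the arm, as the interface text tells. Its arguments: {"type":"object","properties":{"moves":{"type":"array","items":{"type":"array","items":{"type":"number"}}},"claw":{"type":"number"},"squeeze":{"type":"number"}},"required":["moves"]}

```bash
mkdir -p pics
cat > h.py <<'E'
import numpy as np, cv2
from workcell import read_state, vision, order, spotter, ctrl
def px2w(cam,cal,r,c,d):
    f=200/np.tan(np.radians(cal["vertical_fov"])/2)
    p=np.array([(c-cal["cx"])/f*d,(r-cal["cy"])/f*d,d,1])
    return (np.array(cal["cam_to_world"])@p)[:3]
def w2px(cal,p):
    f=200/np.tan(np.radians(cal["vertical_fov"])/2)
    q=np.linalg.inv(np.array(cal["cam_to_world"]))@np.append(p,1)
    return q[1]/q[2]*f+cal["cy"], q[0]/q[2]*f+cal["cx"], q[2]
E
python3 - <<'E'
from h import *
np.set_printoptions(precision=1,suppress=True)
s=read_state(); print(s)
for n in ["scene","top"]:
    im,d=vision.camera(n); cal=vision.get_calibration(n); cv2.imwrite(f"pics/{n}0.png",im); np.save(f"pics/{n}0.npy",d)
    print(n,cal)
    for k in ["case","dumplings_mid","tin","mark","left_pointer","right_pointer","left_lip","right_lip"]:
        for x in spotter.landmark_of(n,k)[:2]:
            r,c=x["location"]; dd=d[int(round(r)),int(round(c))]
            print(k,round(x["conf"],2),np.array([r,c]),dd,px2w(n,cal,r,c,dd))
print(read_state()["time"])
E
```

```text
{'time': 0.0, 'joints': array([66.6, 40.5, -1.6, 85.1,  1.3, 54.5, -4.3]), 'qvel': array([-0.1, -0.1, -0. , -0. ,  0. , -0.1, -0. ]), 'tau': array([ -0. , -88.3,   1.2, -23.6,   0. ,   0. ,   0. ]), 'eef_pos': array([ 206.1, -536.5,  201.7]), 'tool_rot': array([180. ,   0.1, -69. ]), 'wrist_force': array([ 0.4,  0.3, -0.2]), 'wrist_torque': array([-0.,  0., -0.]), 'width': 85.23745084529911}
scene {'vertical_fov': 55.82575617412059, 'cx': 320.41162999241953, 'cy': 205.68198085303155, 'cam_to_world': array([[   0.1,    0.8,   -0.6, 1159.5],
       [   1. ,   -0.1,    0.1, -175.4],
       [   0. ,   -0.6,   -0.8,  926.1],
       [   0. ,    0. ,    0. ,    1. ]])}
case 0.6 [279.2 341.3] 705.7058 [835.7 -98.3 287.6]
dumplings_mid 0.81 [259.9 381.9] 994.81885 [675.1  44.   58. ]
tin 0.61 [263.9 295.9] 689.98193 [ 811.9 -180.1  319. ]
mark 0.49 [211.7 344.2] 936.9496 [599.8 -51.7 182.4]
left_pointer 0.89 [203.8 352.2] 1029.399 [530.2 -16.  122.5]
right_pointer 0.96 [201.8 329.2] 1031.109 [517.9 -77.7 124.4]
left_lip 0.72 [205.4 388.4] 1029.3428 [544.5  81.7 120.1]
right_lip 0.95 [203.8 295.4] 1034.9681 [ 509.6 -169.9  117.7]
right_lip 0.4 [211.7 342.1] 932.1658 [602.1 -57.5 186.2]
top {'vertical_fov': 57.58416775249077, 'cx': 317.339689449491, 'cy': 196.02580774794032, 'cam_to_world': array([[  -0. ,   -1. ,    0.1,  372.2],
       [  -1. ,    0. ,    0. ,  -97. ],
       [  -0. ,   -0.1,   -1. , 1125.1],
       [   0. ,    0. ,    0. ,    1. ]])}
case 0.81 [152.6 318.4] 974.7207 [632.8 -74.1 178.9]
mark 0.66 [168.6 313.8] 949.53784 [585.1 -61.6 197.6]
left_pointer 0.6 [199.1 322.8] 1009.2487 [514.3 -82.2 125.9]
left_pointer 0.59 [198.7 296.5] 1013.3195 [517.5  -9.  124.4]
right_pointer 0.98 [201.3 322.9] 1002.65753 [507.4 -82.4 131.5]
left_lip 0.56 [194.9 265.5] 1015.5835 [530.1  77.4 126.6]
right_lip 0.83 [206.9 352.1] 1005.1842 [ 490.7 -162.5  124. ]
0.9
```

View pics/scene0.png

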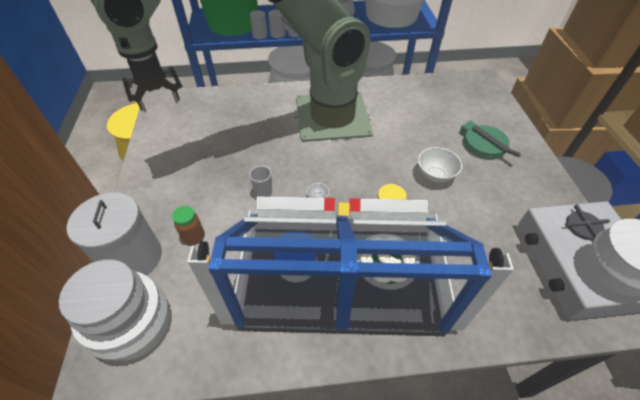

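View pics/top0.png

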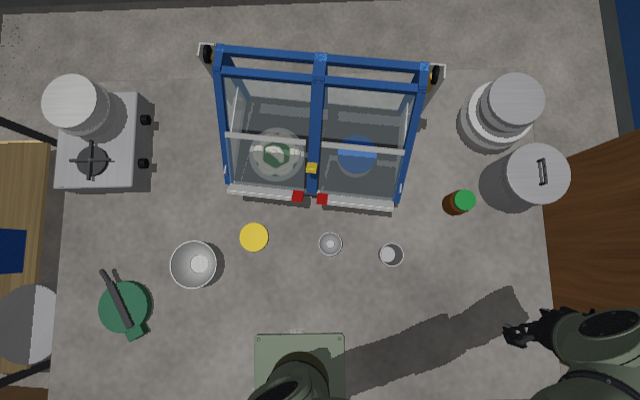

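The dumplings are in the left bay: top image about (155, 275), scene about (260, 385). The left window's red end is at top pixel (197, 297) and the yellow marker at (168, 312). I'll refine these positions by colour and depth.

```bash
cat > m.py <<'E'
from h import *
np.set_printoptions(precision=1,suppress=True)
def blobs(n,im,d,cal):
    hsv=cv2.cvtColor(im,cv2.COLOR_BGR2HSV); out=[]
    red=((hsv[...,0]<8)|(hsv[...,0]>172))&(hsv[...,1]>150)&(hsv[...,2]>90)
    yel=(hsv[...,0]>18)&(hsv[...,0]<34)&(hsv[...,1]>130)&(hsv[...,2]>90)
    for nm,m in(("red",red),("yel",yel)):
        k,lab,st,ce=cv2.connectedComponentsWithStats(m.astype(np.uint8))
        for i in range(1,k):
            if st[i,4]<25: continue
            rr,cc=np.nonzero(lab==i); P=np.array([px2w(n,cal,r,c,d[r,c]) for r,c in zip(rr,cc) if d[r,c]>0])
            print(n,nm,st[i],ce[i],np.median(P,0)); out.append((nm,ce[i],P))
    return out
E
python3 - <<'E'
from m import *
for n in["scene","top"]:
    im=cv2.imread(f"pics/{n}0.png"); d=np.load(f"pics/{n}0.npy"); cal=vision.get_calibration(n)
    blobs(n,im,d,cal)
im=cv2.imread("pics/top0.png"); cal=vision.get_calibration("top"); d=np.load("pics/top0.npy")
cv2.imwrite("pics/topz.png",cv2.resize(im[130:230,210:410],None,fx=4,fy=4,interpolation=cv2.INTER_CUBIC))
# lip profile columns
for c in (250,265,280,295,299,313,322):
    print(c,[ (r,*np.round(px2w("top",cal,r,c,d[r,c])).astype(int)) for r in range(160,208,3)])
E
```

```text
scene red [325 199   9  11  99] [329. 204.] [521.1 -78.4 118.8]
scene red [350 199  10  12 113] [354.3 204.4] [531.3 -10.2 119.5]
scene yel [107 103  33  56 918] [122.8 125.6] [ -563.4 -1064.6  -409. ]
scene yel [378 185  28  14 317] [391.7 192. ] [410.8 140.1  13.2]
scene yel [338 203  11  13 124] [343.5 208.7] [595.2 -53.3 188.6]
top red [292 190  12  13 118] [297.1 196. ] [525.2 -10.5 121.9]
top red [317 193  11  12 110] [321.7 198.5] [516.6 -79.7 121.8]
top yel [306 163  11  11 105] [311.1 167.5] [589.8 -54.1 192.1]
top yel [239 223  29  29 656] [253.4 236.8] [419.5 135.6  11.1]
250 [(160, np.int64(621), np.int64(113), np.int64(165)), (163, np.int64(615), np.int64(114), np.int64(159)), (166, np.int64(608), np.int64(116), np.int64(151)), (169, np.int64(601), np.int64(117), np.int64(146)), (172, np.int64(595), np.int64(119), np.int64(136)), (175, np.int64(587), np.int64(120), np.int64(132)), (178, np.int64(580), np.int64(122), np.int64(123)), (181, np.int64(573), np.int64(124), np.int64(114)), (184, np.int64(566), np.int64(125), np.int64(109)), (187, np.int64(557), np.int64(125), n
[... 4582 characters left out ...]
nt64(-83), np.int64(166)), (169, np.int64(592), np.int64(-82), np.int64(161)), (172, np.int64(585), np.int64(-82), np.int64(156)), (175, np.int64(578), np.int64(-82), np.int64(148)), (178, np.int64(571), np.int64(-82), np.int64(141)), (181, np.int64(564), np.int64(-81), np.int64(134)), (184, np.int64(557), np.int64(-81), np.int64(127)), (187, np.int64(550), np.int64(-81), np.int64(119)), (190, np.int64(542), np.int64(-80), np.int64(112)), (193, np.int64(535), np.int64(-80), np.int64(105)), (196, np.int64(525), np.int64(-80), np.int64(114)), (199, np.int64(515), np.int64(-80), np.int64(126)), (202, np.int64(506), np.int64(-80), np.int64(126)), (205, np.int64(514), np.int64(-77), np.int64(0))]
```

View pics/topz.png

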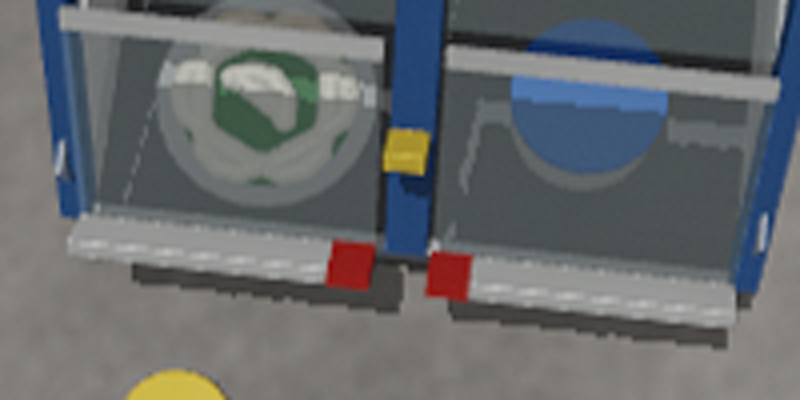

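The two red ends put the case yaw at about -7°, and the travel needed is about 98 mm up the slope. The left lip's lower outer edge is near (518, 80, 119). I'll close the fingers, turn the jaws parallel to the lip and move over.

drive_tool(moves=[[-3.4, -3.7, 0, 0.122], [-3.8, -3.2, 0, 0.122], [-4.2, -2.7, 0, 0.122], [-4.5, -2.2, 0, 0.122], [-4.7, -1.6, 0, 0], [-4.7, -1.6, 0, 0], [-4.7, -1.6, 0, 0], [-4.7, -1.6, 0, 0]], claw=255, squeeze=20)

```text
time: 1.9
eef_pos: [388.3, -171.9, 202.0]
tool_rot: [-179.8, -0.1, -98.2]
wrist_force: [1.0, -0.2, 0.9]
width: -0.0
```

drive_tool(moves=[[-4.3, -0.5, 0, -0.02], [-4.3, -0.5, 0, 0], [-4.3, -0.5, 0, 0], [-4.3, -0.5, 0, 0], [-4.3, -0.5, 0, 0], [-4.3, -0.5, 0, 0], [0, 0, 3, 0], [0, 0, 3, 0]])

```text
time: 2.9
eef_pos: [454.4, 93.7, 142.2]
tool_rot: [-179.5, 0.1, -96.6]
wrist_force: [1.6, -0.9, -0.3]
width: 0.0
```

drive_tool(moves=[[0.5, 0, 2.3, 0.009], [0.5, 0, 2.2, 0], [0, -1, 0, 0], [0, -1, 0, 0], [0, -1, 0, 0], [0, 0, 0, 0], [0, 0, 0, 0], [0, 0, 0, 0]])

```text
time: 3.9
eef_pos: [486.4, 80.7, 97.5]
tool_rot: [-179.4, 0.1, -97.1]
wrist_force: [-0.2, -0.3, -0.2]
width: -0.1
```

Run:
```python
from m import *
s=read_state(); print(s["eef_pos"],s["tool_rot"],s["wrist_force"])
n="top"; im,d=vision.camera(n); np.save("pics/top1.npy",d)
cv2.imwrite("pics/top1.png",cv2.resize(im[130:260,210:410],None,fx=4,fy=4,interpolation=cv2.INTER_CUBIC))
im,d=vision.camera("scene")
cv2.imwrite("pics/scene1.png",cv2.resize(im[120:260,240:440],None,fx=4,fy=4,interpolation=cv2.INTER_CUBIC))
im,d=vision.camera("wrist"); cv2.imwrite("pics/wrist1.png",im)
```

```text
[486.4  80.7  97.5] [-179.4    0.1  -97.1] [-0.2 -0.3 -0.2]
```

View pics/top1.png

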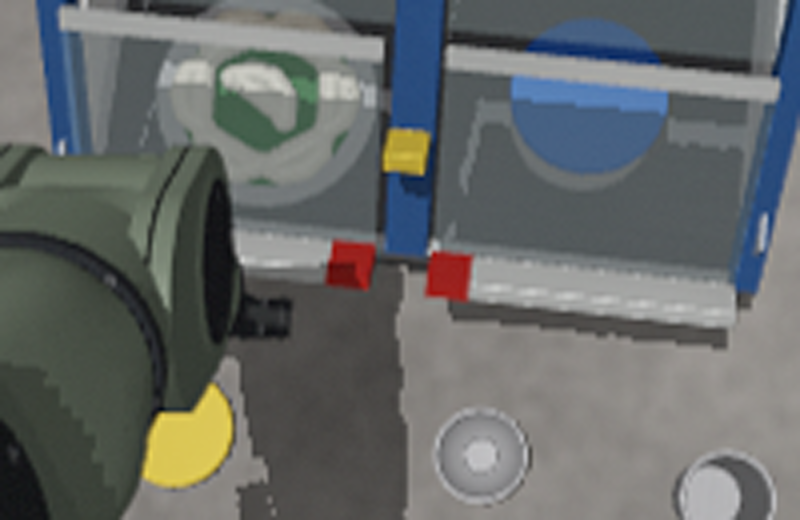

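View pics/wrist1.png

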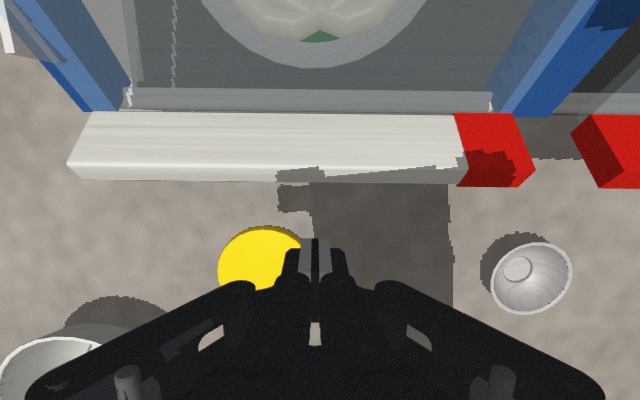

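View pics/scene1.png

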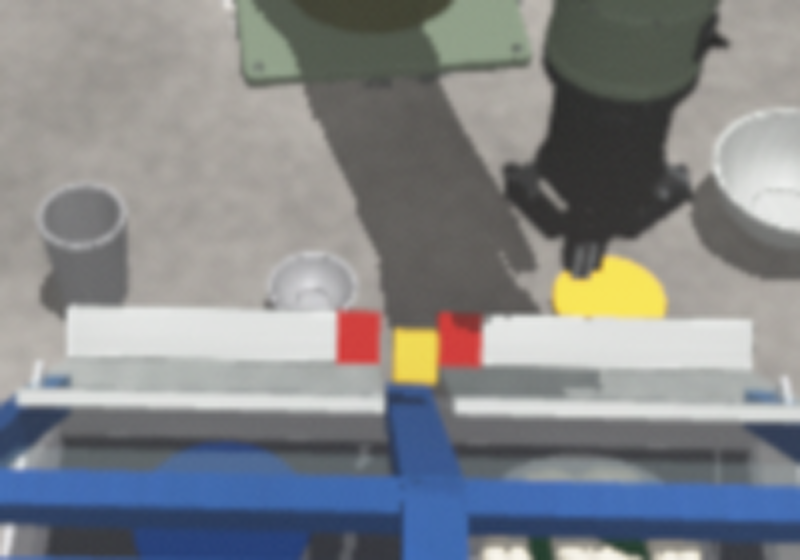

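The top view still shows both red ends at the shut position. The wrist view shows the fingers in front of the left lip with the lid well below them. Next I advance gently until they touch.

drive_tool(moves=[[0, -0.5, 0, 0], [0, -0.5, 0, 0], [0, -0.4, 0, 0], [0, -0.3, 0, 0], [0, -0.3, 0, 0], [0, -0.3, 0, 0], [0, 0, 0, 0], [0, 0, 0, 0]])

```text
time: 5.05
eef_pos: [510.8, 77.5, 97.5]
tool_rot: [-179.4, 0.1, -97.1]
wrist_force: [-0.4, 0.9, -0.4]
width: -0.4
```

drive_tool(moves=[[0, -0.2, 0, 0], [0, -0.2, 0, 0], [0, -0.2, 0, 0], [0, -0.2, 0, 0], [0, 0, 0, 0], [0, 0, 0, 0], [0, 0, 0, 0], [0, 0, 0, 0]])

```text
time: 6.05
eef_pos: [519.2, 76.5, 97.6]
tool_rot: [-179.4, 0.1, -97.1]
wrist_force: [-0.2, 0.6, 0.5]
width: -0.3
```

Run:
```python
from m import *
s=read_state(); print(s["eef_pos"],s["tool_rot"],s["wrist_force"])
n="top"; im,d=vision.camera(n); blobs(n,im,d,vision.get_calibration(n))
im,d=vision.camera("wrist"); cv2.imwrite("pics/wrist2.png",im)
```

```text
[519.2  76.5  97.6] [-179.4    0.1  -97.1] [-0.2  0.6  0.5]
top red [292 191  12  11 112] [297.3 195.7] [525.4 -10.7 121.1]
top red [317 193  11  12 110] [321.7 198.5] [516.5 -79.8 121.7]
top yel [428  74   4  15  29] [429.3  79.7] [ 771.3 -345.9  303.6]
top yel [305 163  12  11 107] [311.  167.5] [590.  -54.1 192.1]
top yel [243 223  25  29 514] [256.  237.5] [414.9 124.1  11.5]
```

View pics/wrist2.png

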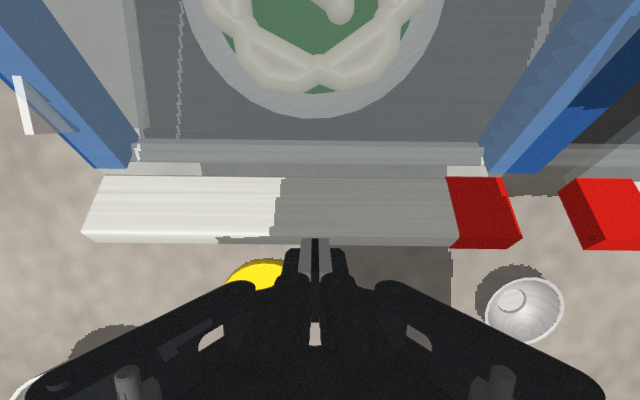

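Run:
```python
from m import *
s=read_state(); cal=vision.get_calibration("wrist"); im,d=vision.camera("wrist")
np.save("pics/w2.npy",d)
print(s["eef_pos"],np.array(cal["cam_to_world"])); print(w2px(cal,s["eef_pos"]))
for c in (200,250,295,308,325,345,400,480):
    print(c,[(r,px2w(0,cal,r,c,d[r,c]).round().astype(int).tolist()) for r in range(170,275,6)])
```

```text
[519.2  76.5  97.6] [[ -0.1  -1.   -0.3 585.1]
 [ -1.    0.1   0.   69. ]
 [ -0.    0.3  -1.  270. ]
 [  0.    0.    0.    1. ]]
(np.float64(232.70781874172314), np.float64(316.47807874710554), np.float64(183.65864839776066))
200 [(170, [566, 133, 107]), (176, [562, 134, 107]), (182, [560, 134, 109]), (188, [557, 133, 113]), (194, [554, 133, 115]), (200, [551, 133, 116]), (206, [549, 132, 121]), (212, [547, 132, 122]), (218, [544, 132, 124]), (224, [542, 132, 126]), (230, [540, 130, 130]), (236, [536, 132, 127]), (242, [531, 135, 122]), (248, [480, 191, 0]), (254, [474, 193, -1]), (260, [468, 194, 0]), (266, [461, 196, 0]), (272, [455, 197, -1])]
250 [(170, [562, 107, 108]), (176, [559, 108, 106]), (182, [556, 107, 110]), (188, [554, 107, 112]), (194, [551, 107, 114]), (200, [548, 108, 116]), (206, [546, 107, 120]), (212, [543, 107, 122]), (218, [541, 107, 124]), (224, [539, 107, 126]), (230, [536, 107, 128]), (236, [533, 108, 128]), (242, [528, 110, 123]), (248, [474, 145, 0]), (254, [468, 146, 0]), (260, [463, 147, 1]), (266, [462, 145, 12]), (272, [456, 146, 12])]
295 [(170, [560,
[... 1781 characters left out ...]
 [539, 31, 116]), (206, [536, 32, 119]), (212, [534, 32, 121]), (218, [532, 33, 123]), (224, [529, 34, 125]), (230, [527, 35, 128]), (236, [525, 35, 129]), (242, [520, 34, 126]), (248, [457, 5, 0]), (254, [451, 5, 1]), (260, [445, 5, 0]), (266, [438, 6, 0]), (272, [432, 6, 0])]
480 [(170, [548, -13, 109]), (176, [544, -15, 106]), (182, [541, -14, 107]), (188, [538, -13, 110]), (194, [536, -12, 112]), (200, [534, -10, 116]), (206, [531, -9, 118]), (212, [529, -8, 121]), (218, [527, -6, 124]), (224, [525, -5, 126]), (230, [522, -4, 128]), (236, [520, -3, 129]), (242, [516, -4, 127]), (248, [509, -8, 120]), (254, [441, -70, -1]), (260, [436, -70, 1]), (266, [430, -70, 1]), (272, [423, -70, 0])]
```

No contact yet: both red ends are still aligned at wrist rows 177 to 248, and the force is about 0. I'll keep advancing gently.

drive_tool(moves=[[0, -0.2, 0, 0], [0, -0.2, 0, 0], [0, -0.2, 0, 0], [0, 0, 0, 0], [0, 0, 0, 0], [0, 0, 0, 0], [0, 0, 0, 0], [0, 0, 0, 0]])

```text
time: 7.2
eef_pos: [519.5, 76.5, 97.7]
tool_rot: [179.8, 0.1, -97.0]
wrist_force: [-0.6, -0.4, 2.4]
width: -0.2
```

Run:
```python
from m import *
s=read_state(); print(s["eef_pos"],s["tool_rot"],s["wrist_force"],s["wrist_torque"])
n="top"; im,d=vision.camera(n); blobs(n,im,d,vision.get_calibration(n))
im,d=vision.camera("wrist"); cv2.imwrite("pics/wrist3.png",im)
```

```text
[519.5  76.5  97.7] [179.8   0.1 -97. ] [-0.6 -0.4  2.4] [ 0.   0.3 -0. ]
top red [292 191  12  11 112] [297.3 195.7] [525.7 -10.5 121.6]
top red [317 193  11  12 110] [321.7 198.5] [516.4 -79.7 122.3]
top yel [428  74   4  15  29] [429.3  79.7] [ 771.4 -346.   302.2]
top yel [305 163  12  11 107] [311.  167.5] [590.4 -54.1 191.7]
top yel [243 223  25  29 518] [255.9 237.6] [414.7 126.3  11.2]
```

View pics/wrist3.png

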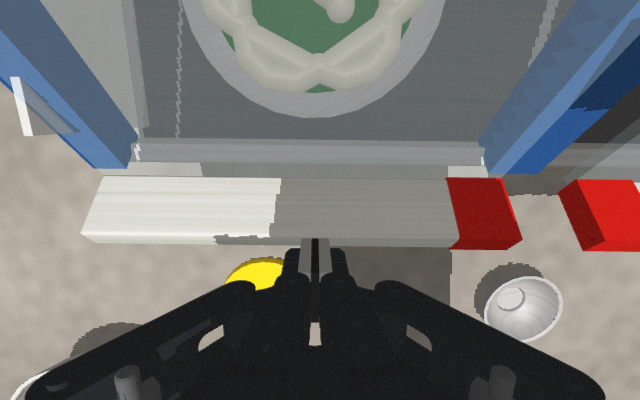

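The arm met something: it advanced 0.3 mm of the 6 mm commanded, and the lip edge is where I expected contact. Now I push along the slope, forward and up together.

drive_tool(moves=[[0, -0.3, -0.3, 0], [0, -0.3, -0.3, 0], [0, -0.4, -0.4, 0], [0, -0.4, -0.4, 0], [0, -0.4, -0.4, 0], [0, -0.4, -0.4, 0], [0, 0, 0, 0], [0, 0, 0, 0]])

```text
time: 8.3
eef_pos: [543.5, 73.4, 121.5]
tool_rot: [179.9, 0.1, -97.0]
wrist_force: [-0.4, -0.7, -0.5]
width: -0.0
```

Run:
```python
from m import *
s=read_state(); print(s["eef_pos"],s["tool_rot"],s["wrist_force"],s["wrist_torque"])
n="top"; im,d=vision.camera(n); blobs(n,im,d,vision.get_calibration(n))
im,d=vision.camera("wrist"); cv2.imwrite("pics/wrist4.png",im)
```

```text
[543.5  73.4 121.5] [179.9   0.1 -97. ] [-0.4 -0.7 -0.5] [-0.  0. -0.]
top red [292 191  12  11 109] [297.1 195.8] [525.3 -10.5 122.6]
top red [317 193  11  12 110] [321.7 198.5] [516.5 -79.7 122.1]
top yel [428  74   4  15  30] [429.3  79.8] [ 770.4 -345.6  302.4]
top yel [305 163  12  11 107] [311.  167.5] [590.6 -54.1 191.4]
top yel [241 223  27  29 559] [255.1 237.5] [413.5 126.6  11.3]
```

View pics/wrist4.png

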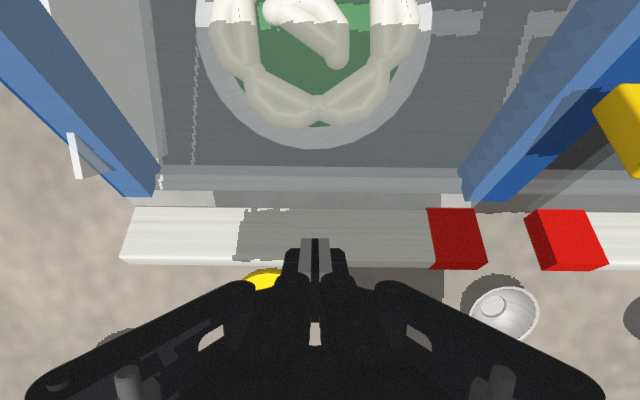

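Run:
```python
from m import *
s=read_state(); cal=vision.get_calibration("wrist"); im,d=vision.camera("wrist")
print(s["eef_pos"]); print(w2px(cal,s["eef_pos"]))
for c in (220,308,325,345,400):
    print(c,[(r,px2w(0,cal,r,c,d[r,c]).round().astype(int).tolist()) for r in range(200,290,6)])
im,d=vision.camera("scene"); cal=vision.get_calibration("scene"); np.save("pics/s5.npy",d)
cv2.imwrite("pics/scene5.png",cv2.resize(im[150:230,330:430],None,fx=8,fy=7,interpolation=cv2.INTER_CUBIC))
print(w2px(cal,s["eef_pos"]))
```

```text
[543.5  73.4 121.4]
(np.float64(232.72981700378887), np.float64(316.4459671720791), np.float64(183.65217004819732))
220 [(200, [568, 130, 111]), (206, [562, 133, 105]), (212, [559, 132, 108]), (218, [557, 132, 112]), (224, [554, 132, 115]), (230, [551, 132, 117]), (236, [548, 131, 121]), (242, [545, 131, 123]), (248, [543, 131, 126]), (254, [540, 130, 128]), (260, [536, 131, 129]), (266, [471, 183, 0]), (272, [464, 185, 0]), (278, [456, 187, -1]), (284, [450, 188, 1])]
308 [(200, [561, 76, 111]), (206, [556, 77, 105]), (212, [553, 78, 109]), (218, [550, 78, 111]), (224, [547, 78, 115]), (230, [544, 79, 117]), (236, [541, 79, 120]), (242, [554, 76, 159]), (248, [554, 76, 166]), (254, [555, 76, 173]), (260, [555, 76, 179]), (266, [555, 76, 183]), (272, [555, 75, 188]), (278, [555, 75, 194]), (284, [555, 75, 198])]
325 [(200, [560, 66, 112]), (206, [554, 67, 105]), (212, [551, 67, 108]), (218, [548, 67, 111]), (224, [545, 68, 113]), (230, [543, 68, 117]), (236, [540, 69, 120]), (242, [553, 68, 159]), (248, [554, 69, 167]), (254, [553, 69, 172]), (260, [554, 69, 178]), (266, [553, 69, 18
[... 166 characters left out ...]
2]), (224, [544, 56, 114]), (230, [541, 56, 116]), (236, [539, 57, 120]), (242, [536, 57, 121]), (248, [534, 58, 126]), (254, [531, 58, 128]), (260, [549, 60, 170]), (266, [549, 61, 176]), (272, [548, 61, 180]), (278, [554, 62, 194]), (284, [554, 63, 198])]
400 [(200, [555, 21, 112]), (206, [549, 20, 106]), (212, [546, 20, 108]), (218, [543, 21, 111]), (224, [540, 22, 114]), (230, [537, 23, 116]), (236, [535, 24, 120]), (242, [532, 25, 123]), (248, [529, 26, 124]), (254, [527, 26, 127]), (260, [524, 27, 129]), (266, [516, 26, 122]), (272, [441, -3, 0]), (278, [434, -2, 1]), (284, [551, 44, 197])]
(np.float64(205.08547277410443), np.float64(385.39891891083226), np.float64(1028.3465012106362))
```

View pics/scene5.png

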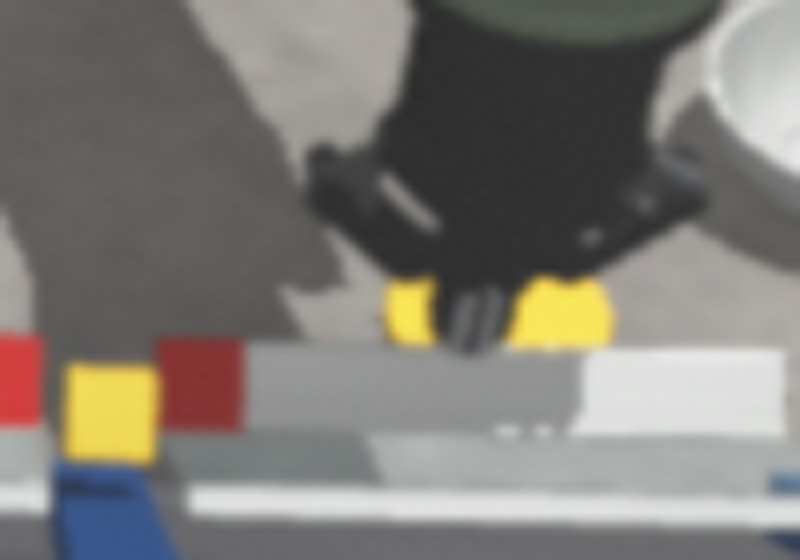

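Run:
```python
from m import *
print(ctrl.hold_point_z)
cal=vision.get_calibration("scene"); d=np.load("pics/s5.npy")
for c in(386,388,389,390,391):
    print(c,[(r,px2w(0,cal,r,c,d[r,c]).round().astype(int).tolist()) for r in range(188,206)])
```

```text
18.700000000000003
386 [(188, [552, 61, 204]), (189, [554, 61, 202]), (190, [554, 62, 198]), (191, [551, 63, 191]), (192, [549, 65, 184]), (193, [549, 66, 180]), (194, [548, 66, 175]), (195, [549, 67, 172]), (196, [550, 67, 169]), (197, [550, 68, 164]), (198, [551, 68, 161]), (199, [556, 66, 163]), (200, [553, 68, 156]), (201, [532, 77, 124]), (202, [537, 76, 126]), (203, [537, 76, 122]), (204, [539, 76, 120]), (205, [541, 76, 118])]
388 [(188, [553, 66, 204]), (189, [553, 67, 200]), (190, [554, 67, 198]), (191, [555, 67, 195]), (192, [554, 68, 189]), (193, [553, 69, 184]), (194, [553, 70, 180]), (195, [552, 71, 174]), (196, [554, 71, 173]), (197, [554, 71, 169]), (198, [555, 71, 166]), (199, [551, 74, 157]), (200, [554, 73, 156]), (201, [534, 82, 126]), (202, [536, 82, 124]), (203, [536, 82, 121]), (204, [540, 82, 121]), (205, [540, 82, 116])]
389 [(188, [554, 69, 205]), (189, [557, 68, 204]), (190, [554, 70, 197]), (191, [1159, -175, 926]), (192, [553, 71, 188]), (193, [553, 72, 184]), (194, [553, 73, 180]), (195, [552, 74, 174]), (196, [553, 74, 172]), (197, [555, 74, 169]), (198,
[... 316 characters left out ...]
85]), (194, [554, 75, 180]), (195, [555, 75, 177]), (196, [553, 77, 171]), (197, [553, 77, 167]), (198, [554, 78, 163]), (199, [554, 78, 160]), (200, [556, 78, 158]), (201, [536, 87, 128]), (202, [538, 87, 126]), (203, [539, 87, 123]), (204, [541, 87, 121]), (205, [544, 86, 120])]
391 [(188, [547, 77, 196]), (189, [551, 76, 197]), (190, [548, 78, 189]), (191, [553, 76, 190]), (192, [554, 76, 189]), (193, [554, 77, 184]), (194, [553, 78, 178]), (195, [551, 80, 172]), (196, [554, 79, 172]), (197, [554, 79, 168]), (198, [555, 80, 165]), (199, [530, 91, 129]), (200, [535, 89, 131]), (201, [537, 90, 128]), (202, [539, 89, 127]), (203, [539, 90, 123]), (204, [541, 90, 121]), (205, [544, 89, 120])]
```

Both cameras agree the real fingertips end at z ≈ 155 while the reported TCP z is 121, so the tip is about 34 mm higher than reported. The fingers passed over the lip and brushed its top edge without moving the window. I'll back off, go lower by that amount and retry.

drive_tool(moves=[[0, 2, 0, 0], [0, 2, 0, 0], [0, 2, 0, 0], [0, 0.5, 1.5, 0], [0, 0, 2, 0], [0, 0, 2, 0], [0, 0, 0, 0], [0, 0, 0, 0]])

```text
time: 9.5
eef_pos: [476.9, 81.8, 65.9]
tool_rot: [180.0, 0.1, -97.0]
wrist_force: [-1.4, 0.7, 0.4]
width: 0.0
```

Run:
```python
from m import *
s=read_state(); print(s["eef_pos"],s["tool_rot"],s["wrist_force"],s["wrist_torque"])
cal=vision.get_calibration("wrist"); im,d=vision.camera("wrist"); cv2.imwrite("pics/wrist6.png",im)
for c in (308,325):
    print(c,[(r,px2w(0,cal,r,c,d[r,c]).round().astype(int).tolist()) for r in range(228,270,4)])
im,d=vision.camera("scene")
cv2.imwrite("pics/scene6.png",cv2.resize(im[150:230,330:430],None,fx=8,fy=7,interpolation=cv2.INTER_CUBIC))
```

```text
[476.9  81.8  65.9] [180.    0.1 -97. ] [-1.4  0.7  0.4] [ 0.  0. -0.]
308 [(228, [456, 91, -1]), (232, [453, 91, 1]), (236, [449, 92, -1]), (240, [488, 85, 102]), (244, [488, 84, 107]), (248, [488, 84, 111]), (252, [488, 84, 114]), (256, [488, 84, 119]), (260, [488, 84, 122]), (264, [488, 84, 126]), (268, [488, 84, 129])]
325 [(228, [454, 77, 0]), (232, [451, 78, 0]), (236, [447, 78, -1]), (240, [487, 77, 102]), (244, [487, 77, 107]), (248, [487, 77, 111]), (252, [487, 77, 115]), (256, [487, 77, 118]), (260, [487, 77, 123]), (264, [487, 77, 127]), (268, [487, 77, 129])]
```

View pics/wrist6.png

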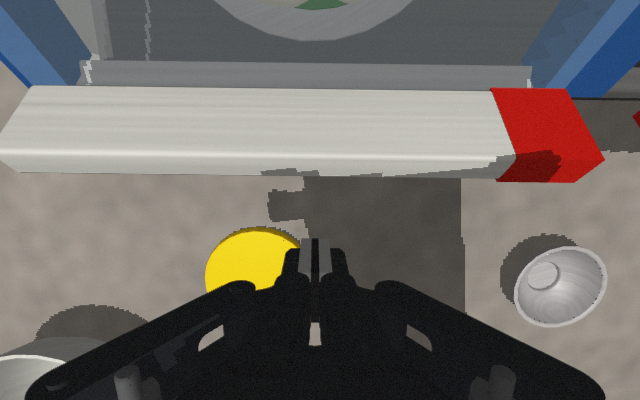

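View pics/scene6.png

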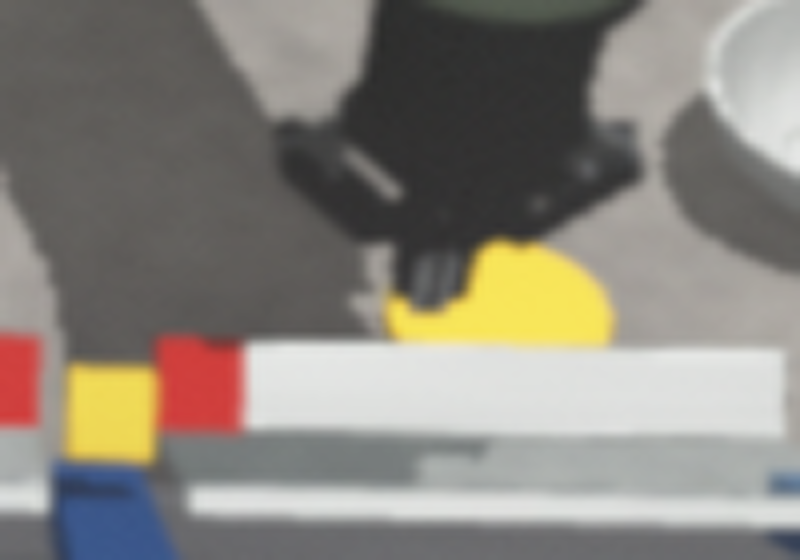

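The tip is confirmed at z ≈ 100, about 19 mm below the lip's lower outer edge. Now I advance to the lip.

drive_tool(moves=[[0, -1, 0, 0], [0, -0.8, 0, 0], [0, -0.7, 0, 0], [0, -0.3, 0, 0], [0, -0.3, -0.1, 0], [0, -0.3, -0.3, 0], [0, -0.3, -0.3, 0], [0, 0, 0, 0]])

```text
time: 10.6
eef_pos: [516.3, 77.1, 74.3]
tool_rot: [-180.0, 0.1, -97.0]
wrist_force: [-0.4, 0.2, -0.4]
width: 0.1
```

Run:
```python
from m import *
s=read_state(); print(s["eef_pos"],s["tool_rot"],s["wrist_force"],s["wrist_torque"])
n="top"; im,d=vision.camera(n); blobs(n,im,d,vision.get_calibration(n))
```

```text
[516.3  77.1  74.3] [-180.     0.1  -97. ] [-0.4  0.2 -0.4] [ 0.1 -0.  -0. ]
top red [292 188  12  12 117] [297.3 193.4] [532.5 -11.  127.5]
top red [317 193  11  12 110] [321.7 198.5] [515.2 -79.7 122.4]
top yel [428  74   4  15  28] [429.3  79.6] [ 771.7 -345.2  303. ]
top yel [305 163  12  11 107] [311.  167.5] [590.5 -54.  191.5]
top yel [242 223  26  29 508] [256. 238.] [412.6 124.1  11.7]
```

The window has started to move, about 9 mm, and the right red end hasn't moved. I'll keep going up the slope.

drive_tool(moves=[[0, -0.5, -0.5, 0], [0, -0.6, -0.6, 0], [0, -0.6, -0.6, 0], [0, -0.6, -0.6, 0], [0, -0.6, -0.6, 0], [0, -0.6, -0.6, 0], [0, -0.6, -0.6, 0], [0, 0, 0, 0]])

```text
time: 11.65
eef_pos: [559.9, 71.4, 118.4]
tool_rot: [-180.0, 0.1, -97.0]
wrist_force: [0.0, 0.3, -0.9]
width: 0.1
```

```bash
cat > chk.py <<'E'
from m import *
import sys
s=read_state(); print(s["eef_pos"],s["tool_rot"],s["wrist_force"])
u=np.array([.992,-.124,1])*.7071
for n in("top","scene"):
    im,d=vision.camera(n); b=blobs(n,im,d,vision.get_calibration(n))
    cv2.imwrite(f"pics/{n}_{sys.argv[1]}.png",cv2.resize(im[120:240,260:420],None,fx=5,fy=5,interpolation=cv2.INTER_CUBIC))
    mk=[P for k,c,P in b if k=="yel" and np.linalg.norm(np.median(P,0)-[590,-54,191])<30]
    rd=[P for k,c,P in b if k=="red" and np.median(P,0)[1]>-45]
    if mk and rd: print("remaining",[ (np.percentile(mk[0]@u,q)-np.percentile(rd[0]@u,q)).round(1) for q in(25,50,75,90)])
E
python3 chk.py a
```

```text
[559.9  71.4 118.4] [-180.     0.1  -97. ] [ 0.   0.3 -0.9]
top red [292 169  13  13 125] [298.  174.8] [573.9 -18.  172.5]
top red [317 193  11  12 110] [321.7 198.5] [515.1 -79.7 121.8]
top yel [428  74   4  14  28] [429.3  79.4] [ 771.  -345.7  304.5]
top yel [306 163  11  11 105] [311.1 167.5] [590.1 -54.2 192. ]
top yel [240 223  28  29 587] [254.6 237.4] [415.3 129.7  11.5]
remaining [np.float64(27.1), np.float64(26.9), np.float64(26.9), np.float64(27.1)]
scene red [325 198  10  12 110] [329.4 203.7] [521.1 -77.6 119.4]
scene red [351 201  11  14 131] [355.7 207.5] [579.9 -18.6 170.1]
scene yel [107 103  33  56 916] [122.9 125.5] [ -568.3 -1064.2  -408.7]
scene yel [379 195   6   6  31] [381.4 197.3] [434.   97.8  14. ]
scene yel [395 195  11   7  65] [399.9 198. ] [440.2 155.3  13.4]
scene yel [338 202  12  14 156] [343.5 208.3] [594.  -52.6 189.2]
remaining [np.float64(26.8), np.float64(26.8), np.float64(27.1), np.float64(26.9)]
```

View pics/top_a.png

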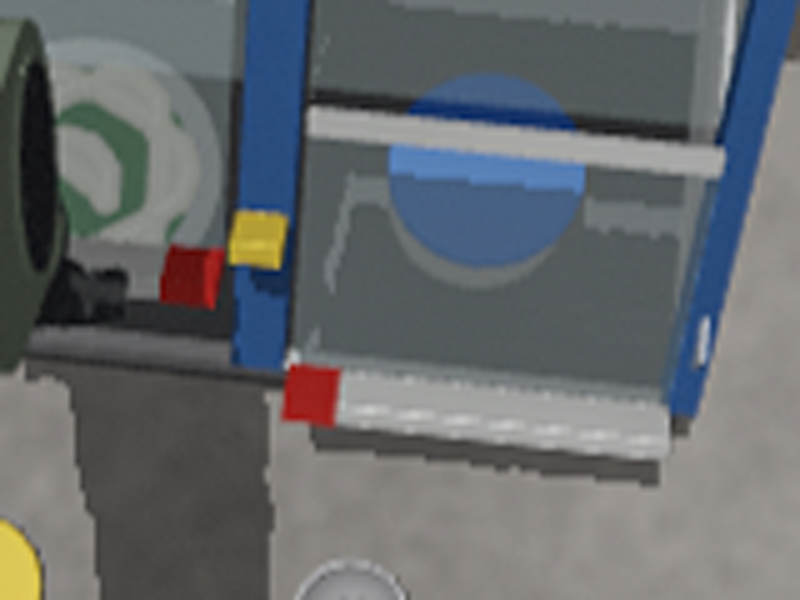

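View pics/scene_a.png

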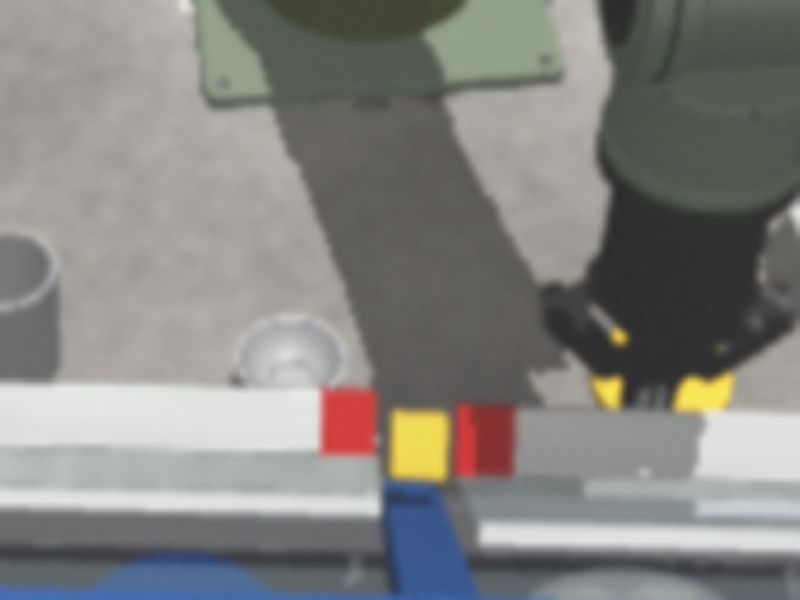

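Both cameras give 27 mm left along the slope.

drive_tool(moves=[[0, -0.5, -0.5, 0], [0, -0.5, -0.5, 0], [0, -0.4, -0.4, 0], [0, -0.2, -0.2, 0], [0, -0.1, -0.1, 0], [0, 0, 0, 0], [0, 0, 0, 0], [0, 0, 0, 0]])

```text
time: 12.75
eef_pos: [576.4, 69.4, 135.6]
tool_rot: [179.8, 0.1, -97.0]
wrist_force: [-1.9, -0.8, -0.5]
width: 0.0
```

```bash
python3 chk.py b
```

```text
[576.4  69.4 135.6] [179.8   0.1 -97. ] [-1.9 -0.8 -0.5]
top red [292 162  13  13 126] [298.1 167.7] [589.3 -20.  189.2]
top red [317 193  11  12 110] [321.7 198.5] [515.3 -79.8 122.1]
top yel [428  74   4  15  29] [429.3  79.7] [ 771.  -345.7  304. ]
top yel [306 163  11  11 105] [311.1 167.5] [590.  -54.2 192.3]
top yel [240 223  28  29 618] [254.1 237.1] [416.3 130.3  11.2]
remaining [np.float64(4.0), np.float64(4.0), np.float64(4.0), np.float64(3.9)]
scene red [325 198  10  12 113] [329.5 203.8] [521.8 -77.3 120.2]
scene red [352 202  11  14 129] [356.5 208.4] [595.8 -21.  186.5]
scene yel [107 103  33  56 916] [122.9 125.5] [ -566.4 -1064.7  -408.9]
scene yel [379 195   7   7  40] [382.1 198.2] [435.1  99.   13.4]
scene yel [396 196  10   7  54] [400.5 199.1] [445.6 158.6  13.7]
scene yel [338 202  12  14 155] [343.4 208.3] [594.1 -52.8 189.8]
remaining [np.float64(4.1), np.float64(3.9), np.float64(3.8), np.float64(3.5)]
```

View pics/top_b.png

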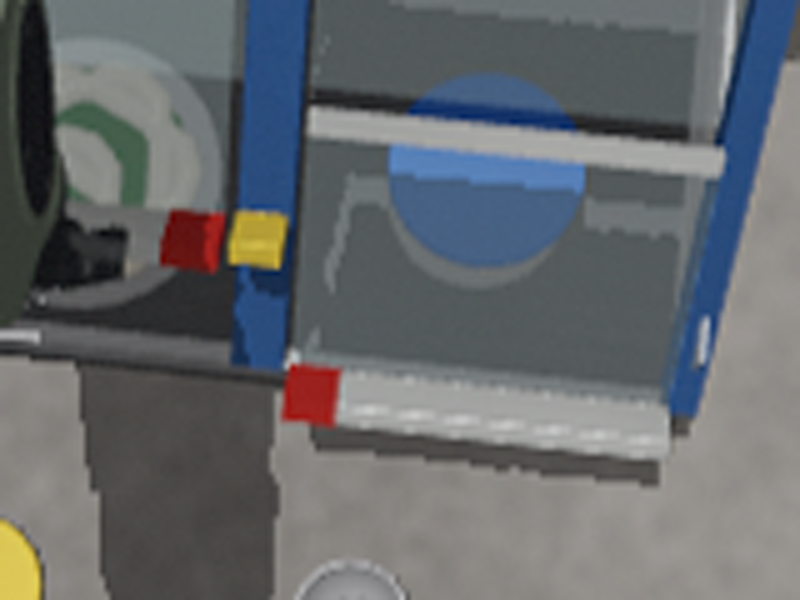

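drive_tool(moves=[[0, -0.3, -0.3, 0], [0, -0.1, -0.1, 0], [0, 0, 0, 0], [0, 0, 0, 0], [0, 0, 0, 0], [0, 0, 0, 0], [0, 0, 0, 0], [0, 0, 0, 0]])

```text
time: 13.85
eef_pos: [580.4, 68.8, 139.8]
tool_rot: [179.8, 0.1, -97.0]
wrist_force: [-1.8, -0.3, -0.8]
width: -0.3
```

```bash
python3 chk.py c | grep -E "remain|\[5"
```

```text
[580.4  68.8 139.8] [179.8   0.1 -97. ] [-1.8 -0.3 -0.8]
top red [292 160  13  13 126] [298.2 165.9] [593.7 -20.5 193.9]
top red [317 193  11  12 110] [321.7 198.5] [516.4 -79.7 121.8]
top yel [306 163  11  11 106] [311.1 167.5] [589.1 -54.  191.3]
remaining [np.float64(-1.2), np.float64(-2.0), np.float64(-1.9), np.float64(-1.8)]
scene red [325 198  10  12 113] [329.5 203.8] [521.2 -77.6 118.8]
scene red [352 202  11  14 143] [356.9 208.9] [599.6 -20.5 189.5]
scene yel [338 202  12  14 155] [343.4 208.3] [594.5 -52.9 189.3]
remaining [np.float64(-1.7), np.float64(-1.7), np.float64(-1.9), np.float64(-1.5)]
```

The red end is now 1.8 mm past the line in both cameras, within the 8 mm limit. I'll back straight off.

drive_tool(moves=[[0, 0.3, 0.2, 0], [0, 0.8, 0.3, 0], [0, 2, 0, 0], [0, 2.5, 0, 0], [0, 2.5, 0, 0], [0, 2.5, 0, 0], [0, 0, 0, 0], [0, 0, 0, 0]])

```text
time: 14.95
eef_pos: [470.6, 82.5, 134.6]
tool_rot: [180.0, 0.1, -96.9]
wrist_force: [-0.1, 0.4, 0.4]
width: 0.0
```

```bash
python3 chk.py d
```

```text
[470.6  82.5 134.6] [180.    0.1 -96.9] [-0.1  0.4  0.4]
top red [292 160  13  13 131] [298.1 166. ] [593.6 -20.4 193.7]
top red [317 193  11  12 110] [321.7 198.5] [516.3 -79.7 121.6]
top yel [428  74   4  14  26] [429.3  79.3] [ 771.2 -345.5  304.4]
top yel [305 163  12  11 107] [311.  167.5] [590.  -54.1 192. ]
top yel [243 225  25  27 349] [257.5 240.6] [403.  114.5  11.5]
remaining [np.float64(-1.1), np.float64(-1.5), np.float64(-1.4), np.float64(-1.6)]
scene red [325 198   9  12 100] [329.  203.9] [521.1 -78.4 119.9]
scene red [352 202  11  15 154] [357.1 208.6] [599.6 -19.9 190. ]
scene yel [107 103  33  56 917] [122.9 125.5] [ -567.  -1065.1  -408.7]
scene yel [378 184  28  18 410] [391.5 193.6] [418.2 136.5  13.3]
scene yel [338 202  12  14 142] [343.7 208.2] [594.  -52.3 189.1]
remaining [np.float64(-1.4), np.float64(-1.5), np.float64(-1.5), np.float64(-1.6)]
```

View pics/top_d.png

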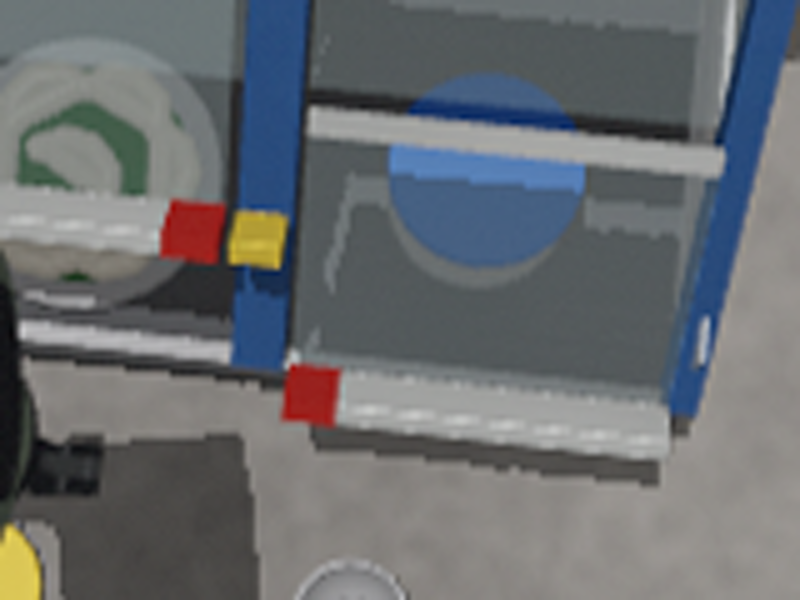

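View pics/scene_d.png

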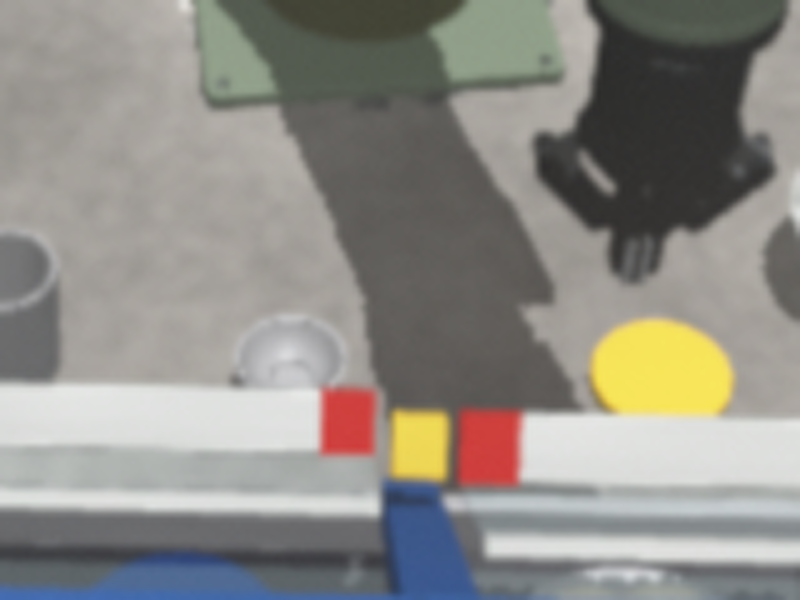

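The top view shows the left red end at crop pixel (193, 232) next to the yellow marker at (258, 240), and the right window still shut at (312, 395). The case yaw is included in the 1.5 mm offset, and the gripper is clear, so I'm handing in.

```bash
python3 -c "
from h import *
print(read_state()['qvel'].round(2)); print(order.finish_job())"
```

```text
[-0.    0.3   0.02 -0.15  0.02  0.17  0.04]
the job is handed in; nothing more can be done
None
```

I pushed up the left window, the one in front of the dumplings, with the closed fingers beneath its lip. It went about 98 mm up the slope; then I backed the gripper clear and handed the job in at about 15 s.

**Last checks:**
- The top and scene cameras both put the red end about 1.5 mm above the marker's line, against the 8 mm limit.
- The right window's red end and the yellow marker read the same as at the start.
- The wrist force was about 0, with the fingers about 110 mm back from where they last touched the lip.
- I did not measure the loose things again at the end. The arm went nowhere near them, and the ones in view looked undisturbed.

**One thing disagreed:** the real fingertips end about 34 mm higher than the reported tool position. Because of this my first push passed over the lip and brushed its top edge lightly. It did not move the window, and I corrected the height using the cameras.

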